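Lock the dust collector's filter cover and set its fan speed

ROBOT

A 6-joint arm with a two-finger parallel gripper is mounted at the origin on a cart in front of the work surface, level with it; the furniture and walls round the work are solid. World frame = base frame: x ahead of the robot, y to its left, z up, the work surface at z = 0. Lengths are in m, angles in rad, forces in N, time in s.
With the tool pointing down it reaches from about 0.375 to 0.9 m from the base axis. Payload 3.1 kg.
Tool frame: the origin (TCP) lies on the centre line of the jaws, within the pads' length; the fingertips stand 22 mm ahead of it and the grasp point (between the pads) lies 3 mm ahead of it; z points along the fingers, y is the line along which they close (so a half turn about z gives the same grasp; the last joint's range is limited). The gripper opens to 85 mm and grips with 20 to 120 N. Pads are 22 mm wide; open, the fingers measure 114 mm over their backs; the gripper's body (76 mm by 85 mm) begins 54 mm behind the grasp point. The pads swing forward as they close: fully open they stand 13 mm farther back than shut.
Start: joints at [-1.335, 0.527, 1.433, -0, 1.181, -0.178], TCP at [0.252, -0.572, 0.253] pointing down, gripper open.
Joint ranges: [-3.08, 3.08], [-0.75, 2.2], [0.22, 2.44], [-1.43, 4.57], [0, 2.65], [-2.85, 2.85]. Speed limits (rad/s): [2.79, 2.79, 3.14, 3.14, 3.14, 3.14].

INTERFACE

Orientations are given as a unit quaternion [x, y, z, w].
In Python, from station import manip, optics, monitor gives the robot as it stands (manip), with the cameras (optics) and the readings (monitor).
- The arm moves only by the tool tcp_steps, called after "Emit:" as a command line: name --argument value ..., lists and objects as JSON in quotes. Schema: {"type":"object","properties":{"ticks":{"type":"array","items":{"type":"array","items":{"type":"array","items":{"type":"number"},"minItems":5,"maxItems":5},"minItems":1,"maxItems":20},"minItems":1,"maxItems":1},"force":{"type":"number"},"only":{"type":"string"},"quiet":{"type":"boolean"},"lines":{"type":"string"}},"required":["ticks"],"additionalProperties":false}. ticks is a list that holds a single list of rows (three levels of brackets), with 1 to 20 rows, each of 5 numbers: dx, dy, dz in a scale on which 1.0 is 1 m, then a turn about the tool's z in parts of the range, where 1.0 means 2 pi rad, then the opening from 0.0 (shut) to 1.0 (fully open); each row is the pose to reach, as a shift and turn from the pose commanded when the call began, along the tool's axes at that moment; what a row does not reach only later rows make up. A row lasts 1/10 s, in which the tool goes at most 0.05 m and 0.15 rad, less where a joint would pass 70% of its speed; a pose out of reach is approached as far as the arm can. The fingers move at their own pace and stop on an object; force is the grip in N (left out, the last holds). Time passes only in rows, so rows that do not move let the fingers close. The tool returns the time, the measured TCP pose, the force, the opening and the grip force at its end. only (a regular expression) keeps the lines of the reply that match it, lines (a string "A,B") keeps lines A to B, and quiet returns only ok. Shift and turn numbers lie between -1 and 1, and a call with a number outside is refused. Input that does not fit is refused with a message, and nothing moves.
- monitor.sense(): the state, without advancing time (a new reading comes with each control period).
- optics.snapshot(name): name is "scene" or "side" or "wrist"; returns a dict with "pixels" (420x560x3 uint8, red, green, blue), "range_z" (420x560 float32, m along the optical axis (not along the pixel's ray), 0 where there is no reading), "fov_y" (degrees; the focal length in pixels is half the picture's height over the tangent of half this angle, whatever the lens; pixels are square), "cx", "cy" (the principal point, pixels), "k1" (the pictures are not rectified: a ray, as slopes to the right and down, at radius r is drawn at 1 + k1 r^2 times it, then the intrinsics apply), "R" (3x3) and "t" (3): a world point X has camera coordinates R X + t; the wrist camera has in their place "hand_eye" (4x4, takes a point from camera to tool coordinates, whose origin is the TCP and whose axes are the flange's). Camera axes: x right, y down, z forward; pixel columns grow to the right and rows downward; lengths in m; the calibration is good to about 2 mm. A picture is of the moment at which its call begins: read the wrist's pose just before it.
- manip.sign_off(): hands the job in; it is judged then, once.
The state is a dict: "t": time; "q": joint angles; "qd": joint speeds; "tau": joint torques, N m; "tcp_pos": TCP position; "tool_rot": TCP orientation; "force": force on the tool from outside, world axes, zero at the start; "ft_torque": the same for the moment, N m; "finger_gap": opening from 0.0 (shut) to 1.0 (fully open); "gripper_force": force on a finger pad.
Only numpy, scipy, OpenCV 4.12 (cv2) and the standard library are available. Lean on these libraries where they do the work, as an engineer would, in place of code of your own. Each camera call takes 0.05 s, during which the arm holds its last target. There are 200 camera calls.

TASK

The filter of the nail-dust collector has just been changed: push a fin of the round grille cover clockwise (seen from above) until the cover is fully locked at its stop, the orange-tipped fin pointing at the green mark, and only then push the dark speed pointer clockwise from off to the middle one of its three speed marks. Only push them, without gripping either between the fingers, and leave the red polish bottle, the small jar, the buffer block and the used filter standing where they are.

Things in the scene. Friction and masses are not known exactly. Their poses are not given: they have to be found in the camera images.
- collector: Nail-dust collector, fixed: pearl-white rounded housing 190 (x) by 280 (y) by 70 mm high. Origin: centre of its underside; x to its back, y to its left, z up. On top: the filter cover (axis x 0, y +48 mm) in a fixed pink collar (outer radius 74 mm, top 83 mm above the table, hooks to 88 mm) and a light grey dial plate (top 72 mm up) with the speed pointer (axis x 0, y -92 mm).
- filter_cover (a joint): Turn of the filter cover about its vertical axis, rad: 0 unlocked (orange fin 1 at the red-ringed mark), grows clockwise seen from above, end stop at 1.047 (60 degrees) = fully locked (fin 1 at the green mark, straight to the collector's front). Starts between 0 and 0.3. About 0.18 N m of friction; stays where it is left.
- cover_hub (a point): Top of the cover's domed hub (radius 19 mm), on the cover's axis, 105 mm above the table. The cover is a light grey grille, 64 mm in radius, its flat face 84 mm above the table, with three upright radial fins 120 degrees apart. A fin touched on both its faces at once counts as gripped.
- fin_1 (a point): On top of the orange-tipped fin, 45 mm from the cover's axis, 104 mm above the table. Each fin is 9 mm thick, runs from the hub to 62 mm from the axis and stands 20 mm above the grille face (5 mm lower over its last 2 mm).
- fin_2 (a point): The same point on the next fin, 120 degrees anticlockwise (seen from above) of fin 1.
- fin_3 (a point): The same point on the third fin, 240 degrees anticlockwise of fin 1.
- locked_mark (a point): The green dot on the deck (9 mm across) in front of the cover, 81 mm from its axis: where fin 1 points when locked.
- speed_pointer (a joint): Turn of the speed pointer about its vertical axis, rad: 0 = off, pointing to the collector's left (+y); grows clockwise seen from above; speed marks at 0.785, 1.571 (the middle one: pointing straight to the back, +x) and 2.356 (end stop). Starts between 0 and 0.3. About 0.06 N m of friction, no clicks; stays where it is left.
- pointer_pivot (a point): Top of the pointer on its axis, 98 mm above the table.
- pointer_tip (a point): Top of the pointer near its free end, 45 mm from its axis. The pointer is a dark bar 10 mm thick with a white line on top, reaching 47 mm from its axis, lower edge 78 mm and top 98 mm above the table, on a hub of radius 12.5 mm with a low skirt of radius 19 mm. Touched on both its long sides at once, it counts as gripped.
- middle_mark (a point): The middle speed mark, a dark dot 7 mm across on the dial plate, 55 mm from the pointer's axis, 73 mm above the table. The marks are a small ring (off) and three dots that grow from slow to fast.
- red_polish: Dark red polish bottle with a black cap, 29x28x85 mm, standing loose at the collector's left side. Origin: centre of its underside. Bystander.
- glass_jar: Small pale jar with a grey screw lid, 35 mm wide, 30 mm high, loose behind the collector. Origin: centre of its underside. Bystander.
- buffer: Buffer block, white and lilac, 26x94x26 mm, lying loose at the collector's right side. Origin: centre of its underside. Bystander.
- used_filter: The old filter, a greyish-beige pleated disc 110 mm across and 16 mm high, lying loose behind the collector. Origin: centre of its underside. Bystander.

How it is judged:
On the way, in this order (a step that is already met when the one before it is completed fails the run):
1. the filter cover is turned clockwise to its locked stop (value of joint filter_cover above 0.98 rad), for 0.2 s.
2. the speed pointer is set on the middle mark (value of joint speed_pointer between 1.431 and 1.711 rad), for 0.3 s.
At the end, for the whole second after the job is handed in: The cover is within 0.067 rad (4 degrees) of its locked stop, the speed pointer is at rest within 0.14 rad (8 degrees) of the middle mark, and the bottle (upright), jar, buffer and used filter are within 15 mm of where they stood (all of step 2 and value of joint filter_cover above 0.98 rad and velocity of joint speed_pointer between -0.02 and 0.02 rad/s and distance of each of red_polish, glass_jar, buffer, used_filter from where it was at the start of the episode below 0.015 m and angle between red_polish's own z axis and vertical below 0.2 rad); the robot touches nothing.
It fails at once if the speed pointer was turned most of the way to the first speed mark, or beyond, before the cover was locked (value of joint speed_pointer above 0.6 rad and value of joint filter_cover below 0.98 rad).
It fails at once if the cover's fins were gripped from both sides ((contact force between the fingers and filter_cover_c5 above 1 N and contact force between the fingers and filter_cover_c8 above 1 N) or (contact force between the fingers and filter_cover_c6 above 1 N and contact force between the fingers and filter_cover_c9 above 1 N) or (contact force between the fingers and filter_cover_c7 above 1 N and contact force between the fingers and filter_cover_c10 above 1 N)).
It fails at once if the speed pointer was gripped from both sides (contact force between the fingers and speed_pointer_c3 above 1 N and contact force between the fingers and speed_pointer_c4 above 1 N).
It fails at once if the polish bottle, jar, buffer block or used filter was moved or lifted (distance of any of red_polish, glass_jar, buffer, used_filter from where it was at the start of the episode above 0.02 m).
It also fails if it takes over 51 s, if anything falls off the work surface, if the arm or the gripper's body presses on something with over 40 N, if the wrist force passes 120 N, or if a joint passes its speed limit or range.

## Working session

There is one attempt and no reset: what is moved stays moved. The work goes in short steps, Python scripts to look and compute and a tool call to move; the robot and the scene stay as the last step left them, time stands still between calls to the robot, and variables do not carry over. Pictures are saved under pics/ and viewed, at most 10 in all, crops included, and the job is handed in when it is done.

```bash
ls; mkdir -p pics; cat > h.py <<'E'
import numpy as np, cv2
from station import manip, optics, monitor
def cam(s):
    f=s["pixels"].shape[0]/2/np.tan(np.radians(s["fov_y"])/2)
    return f
def ray(s,u,v):
    f=cam(s); K=np.array([[f,0,s["cx"]],[0,f,s["cy"]],[0,0,1.]])
    p=cv2.undistortPoints(np.array([[[u,v]]],float),K,np.zeros(4))[0,0]
    d=p.copy()
    for _ in range(30): d=p/(1+s["k1"]*(d@d))
    return np.array([d[0],d[1],1.])
def pose(s,st):
    """camera->world R,t"""
    if "R" in s and s["R"] is not None:
        R=np.array(s["R"]).T; return R,-R@np.array(s["t"])
    from scipy.spatial.transform import Rotation as Ro
    T=np.array(s["hand_eye"]); Rt=Ro.from_quat(st["tool_rot"]).as_matrix()
    return Rt@T[:3,:3], Rt@T[:3,3]+np.array(st["tcp_pos"])
def onplane(s,st,u,v,z):
    R,t=pose(s,st); d=R@ray(s,u,v); return t+d*(z-t[2])/d[2]
def depthpt(s,st,u,v):
    R,t=pose(s,st); return t+R@ray(s,u,v)*float(s["range_z"][int(round(v)),int(round(u))])
E
python3 - <<'E'
from h import *
import pickle
st=monitor.sense(); print(st)
D={"st":st}
for n in("scene","side","wrist"):
    s=optics.snapshot(n); D[n]=s
    cv2.imwrite(f"pics/{n}0.png",s["pixels"][:,:,::-1]); print(n,s["fov_y"],s["k1"],pose(s,st)[1])
pickle.dump(D,open("d0.pkl","wb"))
a=cv2.hconcat([D["scene"]["pixels"],D["side"]["pixels"]])
E
```

```text
pics
station.py
{'t': 0.0, 'q': array([-1.33448709e+00,  5.28480573e-01,  1.43388697e+00,  2.31986499e-05,
        1.18139110e+00, -1.78524529e-01]), 'qd': array([-0.00082639,  0.00057153,  0.00247764,  0.00108992, -0.0014512 ,
        0.00126642]), 'tau': array([-2.24019145e-04, -4.42354274e+01, -1.78027654e+01, -3.25692408e-04,
        8.40723136e-03,  1.24085094e-06]), 'tcp_pos': array([ 0.25176052, -0.57133149,  0.25232959]), 'tool_rot': array([ 9.78566463e-01,  2.05928399e-01, -2.05641801e-05, -1.08285104e-03]), 'force': array([-0.47787825,  0.92760789, -0.52896108]), 'ft_torque': array([-0.0388453 , -0.03808494, -0.00823826]), 'gripper_force': 0.0, 'finger_gap': 0.9984481577653891}
scene 55.43272843707873 0.0012328739561844279 [0.10259635 0.55861041 0.68941104]
side 43.085797012561535 -0.02991581113460899 [0.56848783 1.00139564 0.87553554]
wrist 69.12573471744567 -0.02543375573502744 [ 0.31291064 -0.54572153  0.37366675]
```

View pics/scene0.png

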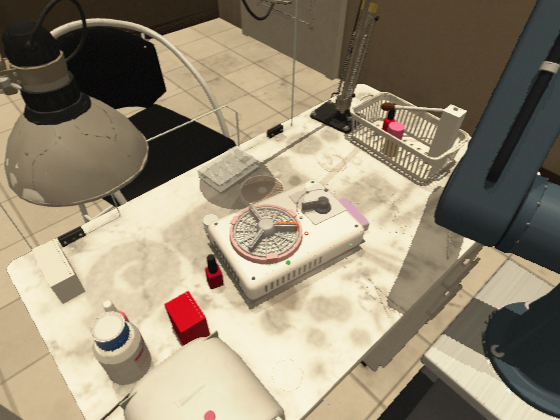

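View pics/side0.png

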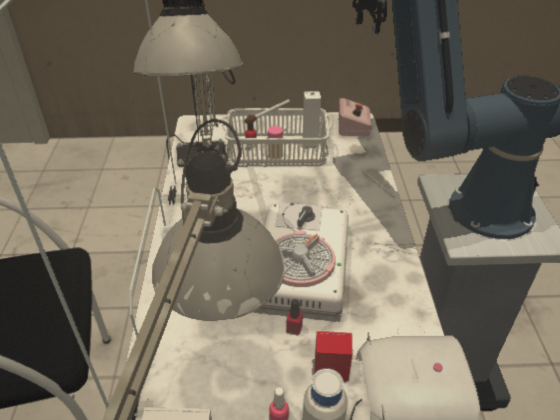

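The scene view shows the collector with its cover at about (267,235), the orange fin tip at (290,224), the green dot at (289,263) and the pointer at (315,203). The side view has the cover at (303,257) and the pointer at (305,213), with a lamp shade to the left. Next I'll measure from enlarged crops.

```bash
python3 - <<'E'
from h import *
import pickle
D=pickle.load(open("d0.pkl","rb")); st=D["st"]
a=cv2.resize(D["scene"]["pixels"][165:310,190:380],None,fx=3,fy=3,interpolation=cv2.INTER_CUBIC)[:,:,::-1]
b=cv2.resize(D["side"]["pixels"][190:335,255:355],None,fx=3,fy=3,interpolation=cv2.INTER_CUBIC)[:,:,::-1]
c=cv2.hconcat([a,b]);c=cv2.resize(c,None,fx=.9,fy=.9); print(c.shape); cv2.imwrite("pics/crop0.png",c)
for n in("scene","side"):
    s=D[n]; im=cv2.cvtColor(s["pixels"],cv2.COLOR_RGB2HSV)
    for nm,lo,hi in(("green",(45,90,60),(85,255,255)),("orange",(8,140,120),(20,255,255))):
        m=cv2.inRange(im,lo,hi); k,l,stt,ce=cv2.connectedComponentsWithStats(m)
        for i in range(1,k):
            if stt[i,4]>4 and 200<ce[i][0]<380 and 160<ce[i][1]<320: print(n,nm,stt[i],ce[i],depthpt(s,st,*ce[i]),onplane(s,st,*ce[i],0.071 if nm=="green" else .104))
s=D["scene"]
for nm,u,v in(("hub",267,227),("ptr",322,205),("lampshade",75,150),("lampbottom",60,200),("lampright",145,155),("jar",258,186),("basket",360,110),("stand",340,60)): print(nm,depthpt(s,st,u,v))
s=D["side"]
for nm,u,v in(("hub",303,255),("ptr",308,212),("shade",270,270),("shadeR",280,265),("shadebot",240,310),("lampjoint",208,180),("shade2",190,50),("shade2r",240,60),("rodloop",240,145),("arm",150,330)): print(nm,depthpt(s,st,u,v))
# solid obstacles above 0.13 near work
for n in("scene","side"):
    s=D[n];R,t=pose(s,st); P=[]
    for v in range(0,420,4):
        for u in range(0,560,4):
            if s["range_z"][v,u]>0: P.append(depthpt(s,st,u,v))
    P=np.array(P); q=P[(P[:,2]>.115)&(P[:,0]>.2)&(P[:,0]<.95)&(abs(P[:,1])<.45)]
    H={}
    for p in q: H.setdefault(tuple(np.floor(p[:2]*10).astype(int)),[]).append(p[2])
    print(n,[(k,round(min(z),2),round(max(z),2),len(z)) for k,z in sorted(H.items())])
E
```

```text
(392, 783, 3)
scene green [286 260   4   4  14] [287.5        261.71428571] [0.42063792 0.24021919 0.07035094] [0.42030447 0.24055301 0.071     ]
scene orange [276 222  22   3  43] [286.34883721 222.55813953] [0.47370395 0.19528022 0.10390951] [0.4736466  0.19533637 0.104     ]
scene orange [294 226   3   5  11] [295.36363636 228.18181818] [0.45919124 0.18399732 0.09101622] [0.45145396 0.19212556 0.104     ]
side green [338 263   3   3   6] [338.83333333 263.83333333] [0.42006412 0.23888103 0.07080039] [0.42010093 0.23907017 0.071     ]
hub [0.48987876 0.23131721 0.10419864]
ptr [0.46872015 0.09797461 0.09070883]
lampshade [0.57686833 0.47670157 0.36658474]
lampbottom [0.56392411 0.52082756 0.31510808]
lampright [0.58102637 0.38968915 0.3098893 ]
jar [0.66526009 0.11008708 0.01377246]
basket [ 0.67041638 -0.27057804  0.06738913]
stand [ 1.7507076  -1.50643949 -0.58114611]
hub [0.49593941 0.24298081 0.10386323]
ptr [0.47479521 0.10027481 0.09546405]
shade [0.56522169 0.50100495 0.33875717]
shadeR [0.55064155 0.47641889 0.32226213]
shadebot [0.60646338 0.55103468 0.31633511]
lampjoint 
[... 2387 characters left out ...]
, 36), ((np.int64(7), np.int64(0)), np.float64(0.56), np.float64(0.57), 2), ((np.int64(7), np.int64(1)), np.float64(0.47), np.float64(0.57), 159), ((np.int64(7), np.int64(2)), np.float64(0.49), np.float64(0.49), 6), ((np.int64(7), np.int64(4)), np.float64(0.36), np.float64(0.37), 2), ((np.int64(8), np.int64(-2)), np.float64(0.14), np.float64(0.47), 13), ((np.int64(8), np.int64(0)), np.float64(0.16), np.float64(0.16), 2), ((np.int64(8), np.int64(1)), np.float64(0.16), np.float64(0.16), 4), ((np.int64(8), np.int64(2)), np.float64(0.16), np.float64(0.16), 5), ((np.int64(8), np.int64(3)), np.float64(0.16), np.float64(0.16), 5), ((np.int64(8), np.int64(4)), np.float64(0.12), np.float64(0.13), 2)]
```

View pics/crop0.png

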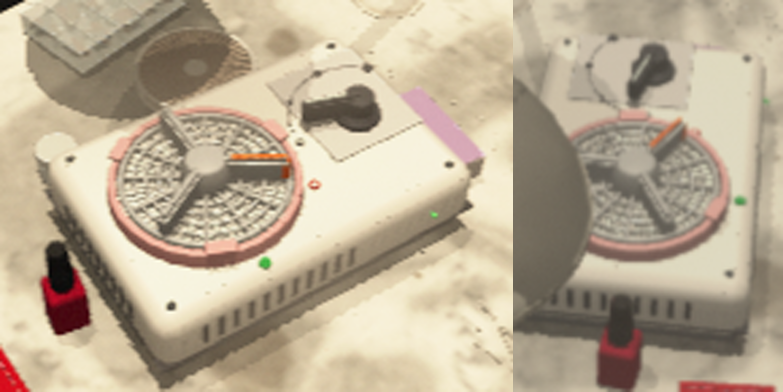

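The crops show the cover, the orange fin 1 pointing towards the red-ringed mark, the green mark, and the pointer near its off position. Now I'll fit the geometry: collar circle, fin azimuth and pointer line.

```bash
cat > m.py <<'E'
from h import *
from scipy.optimize import least_squares
def cloud(s,st,mask):
    v,u=np.nonzero(mask&(s["range_z"]>0)); 
    return np.array([depthpt(s,st,a,b) for a,b in zip(u,v)])
def circ(P):
    f=lambda p:np.hypot(P[:,0]-p[0],P[:,1]-p[1])-p[2]
    r=least_squares(f,[*P[:,:2].mean(0),.07],loss="soft_l1",f_scale=.003); return r.x
def analyse(s,st,n,c0=(.497,.238),p0=(.47,.096)):
    hsv=cv2.cvtColor(s["pixels"],cv2.COLOR_RGB2HSV)
    C=cloud(s,st,np.ones(s["range_z"].shape,bool)&(s["range_z"]<2)); 
    idx=np.array(np.nonzero((s["range_z"]>0)&(s["range_z"]<2))).T
    H=hsv[idx[:,0],idx[:,1]].astype(int)
    near=np.hypot(C[:,0]-c0[0],C[:,1]-c0[1])
    pink=((H[:,0]<12)|(H[:,0]>165))&(H[:,1]>45)&(H[:,1]<150)&(near<.1)&(C[:,2]>.078)&(C[:,2]<.092)&(near>.05)
    print(n,"collar",pink.sum(),circ(C[pink]),np.median(C[pink,2]))
    hub=(near<.03)&(C[:,2]>.1005); print(" hub/high centroid",C[hub].mean(0),hub.sum(),C[hub,2].max())
    fin=(near<.07)&(near>.026)&(C[:,2]>.1005)&(C[:,2]<.107)
    d=C[fin]-np.array([*c0,0]); az=np.degrees(np.arctan2(d[:,1],d[:,0]))%360
    for k in range(3):
        # clusters around expected 0..: print by 120-deg folding
        pass
    h=np.histogram(az,36,(0,360))[0]; print(" finaz",[(10*i,x) for i,x in enumerate(h) if x>2])
    print(" fold120", np.degrees(np.angle(np.mean(np.exp(3j*np.radians(az)))))/3%120, "top z",np.median(C[fin,2]))
    org=(H[:,0]>=8)&(H[:,0]<=20)&(H[:,1]>140)&(H[:,2]>100)&(near<.075)&(C[:,2]>.1)
    if org.sum(): print(" orange",org.sum(),C[org].mean(0))
    np_=np.hypot(C[:,0]-p0[0],C[:,1]-p0[1])
    pt=(np_<.06)&(C[:,2]>.0945)&(C[:,2]<.103)&(H[:,2]<110)
    Q=C[pt]
    if len(Q)>5:
        vx,vy,x0,y0=cv2.fitLine(Q[:,:2].astype(np.float32),cv2.DIST_HUBER,0,.01,.01).ravel()
        t=(Q[:,0]-x0)*vx+(Q[:,1]-y0)*vy; print(" ptr",len(Q),"az",np.degrees(np.arctan2(vy,vx)),"ends",(x0+vx*t.min(),y0+vy*t.min()),(x0+vx*t.max(),y0+vy*t.max()),"z",np.median(Q[:,2]))
    g=(H[:,0]>45)&(H[:,0]<85)&(H[:,1]>90)&(near<.1)
    if g.sum(): print(" green",C[g].mean(0))
E
python3 - <<'E'
from m import *
import pickle
D=pickle.load(open("d0.pkl","rb")); st=D["st"]
for n in("scene","side"): analyse(D[n],st,n)
E
```

```text
scene collar 626 [0.49939227 0.2275258  0.06920315] 0.08249883347953652
 hub/high centroid [0.4980005  0.23146069 0.10305586] 210 0.1060693891863067
 finaz [(100, np.int64(8)), (110, np.int64(25)), (230, np.int64(21)), (240, np.int64(40)), (250, np.int64(4)), (320, np.int64(3)), (330, np.int64(27)), (340, np.int64(13))]
 fold120 112.59894552584637 top z 0.1027853541488184
 orange 38 [0.47584953 0.1968076  0.10348489]
 ptr 24 az 62.321503 ends (np.float64(0.47165060687598204), np.float64(0.08618356882201929)) (np.float64(0.49405397639264215), np.float64(0.12889465043597584)) z 0.09542040858292422
 green [0.42080483 0.24004866 0.07002975]
side collar 426 [0.5006209  0.22688855 0.0689038 ] 0.08305679676820477
 hub/high centroid [0.49930261 0.2310159  0.1036514 ] 170 0.10795767291151259
 finaz [(100, np.int64(14)), (110, np.int64(17)), (230, np.int64(13)), (240, np.int64(33)), (250, np.int64(7)), (320, np.int64(10)), (330, np.int64(23))]
 fold120 111.4988172064915 top z 0.10321329580454836
 orange 6 [0.47783307 0.19773423 0.10447248]
 ptr 47 az 65.72844 ends (np.float64(0.4723765960783807), np.float64(0.08277717413374458)) (np.float64(0.49523422255946253), np.float64(0.13346826449442478)) z 0.09567458401190876
 green [0.42010927 0.23910208 0.07103523]
```

```bash
cat > d.py <<'E'
import sys
from h import *
from scipy.spatial.transform import Rotation as Ro
def delta(*targets):
    st=monitor.sense(); R=Ro.from_quat(st["tool_rot"]).as_matrix(); print("tcp",st["tcp_pos"].round(4),"F",st["force"].round(1),"t",st["t"])
    for T in targets: print(np.round(R.T@(np.array(T)-st["tcp_pos"]),4))
E
python3 - <<'E'
from d import *; from m import *
import pickle
delta((.43,.145,.25))
D=pickle.load(open("d0.pkl","rb")); st=D["st"]
for n in("scene","side"): analyse(D[n],st,n,(.4998,.2273),(.478,.089))
E
```

```text
tcp [ 0.2518 -0.5715  0.2526] F [-0.6  0.3 -0.3] t 0.15
[ 0.4518 -0.5839  0.0037]
scene collar 626 [0.49939227 0.2275258  0.06920315] 0.08249883347953652
 hub/high centroid [0.49885548 0.22773652 0.10301253] 214 0.1060693891863067
 finaz [(100, np.int64(19)), (110, np.int64(31)), (220, np.int64(23)), (230, np.int64(28)), (340, np.int64(13)), (350, np.int64(24))]
 fold120 110.39797128594836 top z 0.10280209619468778
 orange 38 [0.47584953 0.1968076  0.10348489]
 ptr 24 az 62.321503 ends (np.float64(0.47165060687598204), np.float64(0.08618356882201929)) (np.float64(0.49405397639264215), np.float64(0.12889465043597584)) z 0.09542040858292422
 green [0.42080483 0.24004866 0.07002975]
side collar 427 [0.50062404 0.22687526 0.06889634] 0.08305219054312929
 hub/high centroid [0.50058392 0.22668136 0.10353014] 184 0.10795767291151259
 finaz [(100, np.int64(29)), (110, np.int64(15)), (220, np.int64(18)), (230, np.int64(23)), (340, np.int64(15)), (350, np.int64(11))]
 fold120 109.6043564368928 top z 0.10347993723688115
 orange 6 [0.47783307 0.19773423 0.10447248]
 ptr 47 az 65.72844 ends (np.float64(0.4723765960783807), np.float64(0.08277717413374458)) (np.float64(0.49523422255946253), np.float64(0.13346826449442478)) z 0.09567458401190876
 green [0.42010927 0.23910208 0.07103523]
```

Emit:
tcp_steps --ticks '[[[0.45,-0.58,0,0,0],[0.45,-0.58,0,0,0],[0.45,-0.58,0,0,0],[0.45,-0.58,0,0,0],[0.45,-0.58,0,0,0],[0.45,-0.58,0,0,0],[0.45,-0.58,0,0,0],[0.45,-0.58,0,0,0],[0.45,-0.58,0,0,0],[0.45,-0.58,0,0,0],[0.45,-0.58,0,0,0],[0.45,-0.58,0,0,0],[0.45,-0.58,0,0,0],[0.45,-0.58,0,0,0],[0.45,-0.58,0,0,0],[0.45,-0.58,0,0,0],[0.45,-0.58,0,0,0],[0.45,-0.58,0,0,0],[0.45,-0.58,0,0,0],[0.45,-0.58,0,0,0]]]' --force 30

```text
t: 2.15
tcp_pos: [0.4299, 0.1391, 0.2533]
tool_rot: [0.979, 0.205, -0.0, 0.0]
force: [-0.5, 0.2, -0.6]
finger_gap: -0.002
gripper_force: 0.0
```

Emit:
tcp_steps --ticks '[[[0,0,0,0,0],[0,0,0,0,0],[0,0,0,0,0]]]'

```text
t: 2.45
tcp_pos: [0.4301, 0.1399, 0.2534]
tool_rot: [0.979, 0.206, 0.0, 0.0]
force: [-0.7, 0.4, 0.1]
finger_gap: 0.001
gripper_force: 0.0
```

```bash
python3 - <<'E'
from d import *; from m import *
st=monitor.sense(); s=optics.snapshot("wrist"); cv2.imwrite("pics/w1.png",s["pixels"][:,:,::-1]); print(pose(s,st))
analyse(s,st,"wrist",(.4998,.2273),(.478,.089))
delta((.488,.181,.16))
E
```

```text
(array([[ 4.02338974e-01, -8.83303764e-01, -2.40619638e-01],
       [-9.15490713e-01, -3.88285766e-01, -1.05408337e-01],
       [-3.21599665e-04,  2.62694926e-01, -9.64878890e-01]]), array([0.49115563, 0.16575289, 0.37467595]))
wrist collar 3749 [0.50106989 0.22433274 0.06885588] 0.08375472384122545
 hub/high centroid [0.50084904 0.22532176 0.10383984] 1707 0.10752967815370895
 finaz [(100, np.int64(194)), (110, np.int64(205)), (220, np.int64(68)), (230, np.int64(309)), (240, np.int64(25)), (330, np.int64(16)), (340, np.int64(384)), (350, np.int64(94))]
 fold120 109.92996890235014 top z 0.1033754914951951
 orange 26 [0.46527248 0.1820975  0.10478629]
 ptr 774 az 63.761208 ends (np.float64(0.4718501775316786), np.float64(0.07628019271999095)) (np.float64(0.49787259735199796), np.float64(0.12907447470034553)) z 0.09601153153282879
 green [0.42107758 0.23882937 0.07164099]
tcp [0.43   0.14   0.2533] F [-0.  -0.2 -1.1] t 2.5
[ 0.0696 -0.0142  0.0933]
```

View pics/w1.png

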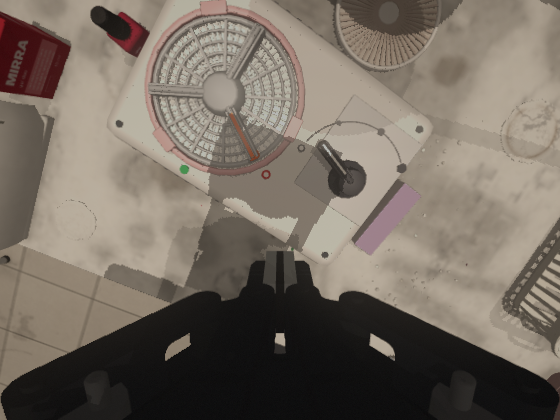

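The wrist view agrees with the fixed views: hub at (222,92), fin 1's orange edge at (245,140), green dot at (184,169), pointer from (347,178) to (320,143). Before descending I'll measure how far the shut fingertips stand out.

```bash
python3 - <<'E'
from d import *
st=monitor.sense(); s=optics.snapshot("wrist"); T=np.array(s["hand_eye"])
Z=s["range_z"]; P=[]
for v in range(235,340):
    for u in range(235,325):
        if 0<Z[v,u]<.25: P.append((T[:3,:3]@(ray(s,u,v)*Z[v,u])+T[:3,3]).tolist()+[u,v])
P=np.array(P); print(len(P),"max z",np.percentile(P[:,2],[50,95,99,100]))
for lo,hi in((0,.01),(.01,.02),(.02,.03),(.03,.04)):
    q=P[(P[:,2]>lo)&(P[:,2]<hi)]
    if len(q): print(lo,len(q),q[:,:3].min(0),q[:,:3].max(0))
delta((.494,.172,.16),(.494,.172,.125),(.494,.172,.113))
E
```

```text
6451 max z [-0.02694231  0.00871014  0.01456881  0.01850142]
0 549 [ 5.84675232e-03 -1.27261708e-02  4.94878665e-06] [0.01128288 0.01441996 0.00999427]
0.01 262 [ 0.00577382 -0.01171008  0.01001203] [0.0112114  0.01382771 0.01850142]
tcp [0.43   0.1401 0.2533] F [ 0.5 -0.6 -0.8] t 2.55
[ 0.0714 -0.0034  0.0933]
[ 0.0714 -0.0034  0.1283]
[ 0.0714 -0.0034  0.1403]
```

Emit:
tcp_steps --ticks '[[[0.03,-0.003,0.02,0,0],[0.071,-0.003,0.05,0,0],[0.071,-0.003,0.09,0,0],[0.071,-0.003,0.11,0,0],[0.071,-0.003,0.125,0,0],[0.071,-0.003,0.135,0,0],[0.071,-0.003,0.14,0,0],[0.071,-0.003,0.14,0,0],[0.071,-0.003,0.14,0,0]]]'

```text
t: 3.45
tcp_pos: [0.4943, 0.1716, 0.114]
tool_rot: [0.979, 0.206, 0.001, 0.0]
force: [0.0, 0.7, 0.4]
finger_gap: -0.001
gripper_force: 0.0
```

```bash
python3 - <<'E'
from d import *
C=np.array([.5003,.226]); 
st=monitor.sense(); s=optics.snapshot("wrist"); cv2.imwrite("pics/w2.png",s["pixels"][:,:,::-1])
def fing(az,r,off):
    a=np.radians(az); return C+r*np.array([np.cos(a),np.sin(a)])+off*np.array([-np.sin(a),np.cos(a)])
delta(*[(*fing(az,45,19),.113) for az in (230,222,214,206,198,190,182,174,170.7,168)])
E
```

```text
tcp [0.4944 0.1716 0.1142] F [ 0.2  0.4 -0.1] t 3.5
[-31.9399  36.8863  -0.0375]
[-36.769   32.0779  -0.049 ]
[-40.8819  26.6442  -0.0596]
[-44.1985  20.6909  -0.0689]
[-46.6543  14.3341  -0.0769]
[-48.2015   7.6973  -0.0834]
[-48.8099   0.9098  -0.0882]
[-48.4679  -5.8964  -0.0913]
[-48.0507  -8.6783  -0.0921]
[-47.5908 -10.9335  -0.0924]
```

```bash
python3 - <<'E'
from d import *
C=np.array([.5003,.226]); 
def fing(az,r,off):
    a=np.radians(az); return C+r*np.array([np.cos(a),np.sin(a)])+off*np.array([-np.sin(a),np.cos(a)])
delta(*[(*fing(az,.047,.0195),.113) for az in (230,222,214,206,198,190,182,174,170.7,168)])
E
```

```text
tcp [0.4944 0.1716 0.1142] F [ 0.2  0.4 -0.1] t 3.5
[-0.0062 -0.0091  0.0012]
[-0.0112 -0.0141  0.0011]
[-0.0155 -0.0198  0.0011]
[-0.0189 -0.026   0.0011]
[-0.0214 -0.0327  0.0011]
[-0.023  -0.0396  0.0011]
[-0.0236 -0.0467  0.0011]
[-0.0232 -0.0538  0.0011]
[-0.0227 -0.0567  0.0011]
[-0.0222 -0.059   0.0011]
```

Push along the arc, stopping short of the end, and check the force.

Emit:
tcp_steps --ticks '[[[-0.006,-0.009,0.001,0,0],[-0.0085,-0.0115,0.001,0,0],[-0.011,-0.014,0.001,0,0],[-0.0135,-0.017,0.001,0,0],[-0.0155,-0.02,0.001,0,0],[-0.0175,-0.023,0.001,0,0],[-0.019,-0.026,0.001,0,0],[-0.0205,-0.029,0.001,0,0],[-0.0215,-0.0325,0.001,0,0],[-0.0225,-0.036,0.001,0,0],[-0.023,-0.0395,0.001,0,0],[-0.0235,-0.043,0.001,0,0],[-0.0235,-0.0465,0.001,0,0],[-0.0235,-0.0465,0.001,0,0]]]'

```text
t: 4.9
tcp_pos: [0.4543, 0.2045, 0.1129]
tool_rot: [0.978, 0.206, 0.001, 0.0]
force: [2.9, -3.2, 2.4]
finger_gap: -0.0
gripper_force: 1.8
```

```bash
python3 - <<'E'
from d import *; from m import *
delta()
st=monitor.sense()
for n in("scene","wrist"):
    s=optics.snapshot(n); analyse(s,st,n,(.5003,.226),(.478,.088))
cv2.imwrite("pics/w3.png",s["pixels"][:,:,::-1])
E
```

```text
tcp [0.4543 0.2045 0.1129] F [ 2.9 -3.2  2.4] t 4.9
scene collar 546 [0.499333   0.2274111  0.06921068] 0.08243542375080376
 hub/high centroid [0.4970389  0.22900026 0.12420976] 220 0.2984127201799879
 finaz [(60, np.int64(47)), (170, np.int64(14)), (180, np.int64(43)), (190, np.int64(19)), (200, np.int64(4)), (300, np.int64(36)), (310, np.int64(3))]
 fold120 65.5437149437575 top z 0.10263217990645956
 orange 28 [0.45991005 0.22330401 0.10359684]
 ptr 39 az 62.829807 ends (np.float64(0.47056153690249947), np.float64(0.08353023995462903)) (np.float64(0.4920403876177862), np.float64(0.12537709282606124)) z 0.09554664310056171
 green [0.42072888 0.23987144 0.07031405]
wrist collar 11900 [0.50129705 0.22483635 0.06823644] 0.08381103811538264
 hub/high centroid [0.50187555 0.22562611 0.10395048] 6185 0.1079775898639597
 finaz [(50, np.int64(566)), (60, np.int64(1232)), (70, np.int64(4)), (170, np.int64(48)), (180, np.int64(936)), (190, np.int64(249)), (200, np.int64(85)), (210, np.int64(101)), (220, np.int64(36)), (290, np.int64(148)), (300, np.int64(1405)), (310, np.int64(118))]
 fold120 65.05837979494413 top z 0.10364254893255592
 orange 547 [0.46327396 0.22206656 0.10518731]
 ptr 2085 az 63.29587 ends (np.float64(0.4713040148893507), np.float64(0.07758411817205205)) (np.float64(0.4979346196436192), np.float64(0.13052368636333792)) z 0.09589447669778312
 green [0.42106069 0.23892179 0.07205754]
```

View pics/w3.png

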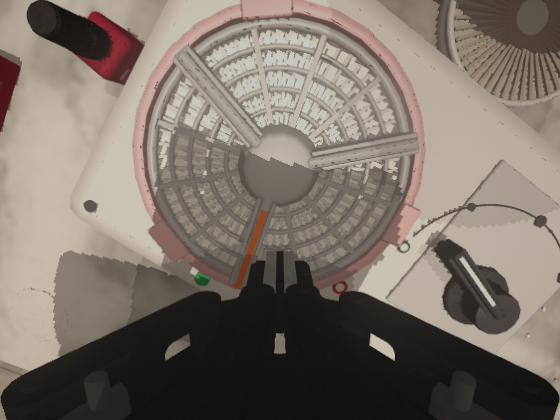

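The wrist view shows fin 1 from (265,205) to (240,285), close to the green dot at (203,280), with the fingers on one side only. About 11° remains.

Emit:
tcp_steps --ticks '[[[0,-0.003,0,0,0],[0.0005,-0.006,0,0,0],[0.001,-0.009,0,0,0],[0.001,-0.0105,0,0,0],[0.001,-0.0105,0,0,0]]]'

```text
t: 5.5
tcp_pos: [0.4497, 0.2144, 0.1123]
tool_rot: [0.979, 0.206, -0.001, 0.0]
force: [1.8, -3.8, 2.1]
finger_gap: 0.002
gripper_force: 1.8
```

Emit:
tcp_steps --ticks '[[[0,-0.001,0,0,0],[0,-0.002,0,0,0],[0,-0.002,0,0,0]]]'

```text
t: 5.8
tcp_pos: [0.449, 0.2164, 0.1122]
tool_rot: [0.979, 0.206, -0.0, -0.0]
force: [2.0, -3.2, 0.8]
finger_gap: -0.001
gripper_force: 1.8
```

```bash
python3 - <<'E'
from d import *; from m import *
delta()
st=monitor.sense()
for n in("scene","wrist"):
    s=optics.snapshot(n); analyse(s,st,n,(.5003,.226),(.478,.088))
E
```

```text
tcp [0.449  0.2164 0.1122] F [ 2.  -3.2  0.8] t 5.8
scene collar 547 [0.49927889 0.22737333 0.06921838] 0.0823490562986241
 hub/high centroid [0.50258331 0.22725756 0.10676543] 173 0.26436244152164656
 finaz [(40, np.int64(16)), (50, np.int64(31)), (160, np.int64(32)), (170, np.int64(21)), (180, np.int64(9)), (190, np.int64(3)), (290, np.int64(4))]
 fold120 52.231399358674075 top z 0.10305206491078145
 orange 20 [0.45316263 0.23393739 0.10302398]
 ptr 38 az 62.976833 ends (np.float64(0.46999755076312477), np.float64(0.08229024165641449)) (np.float64(0.4938993654988243), np.float64(0.1291533497666975)) z 0.09534618002488032
 green [0.42038659 0.24036086 0.07025828]
wrist collar 11740 [0.50096106 0.22487791 0.06824709] 0.08369288789780276
 hub/high centroid [0.5016043  0.22584336 0.10390518] 6189 0.19370894194335456
 finaz [(30, np.int64(22)), (40, np.int64(1156)), (50, np.int64(682)), (160, np.int64(524)), (170, np.int64(736)), (180, np.int64(124)), (190, np.int64(84)), (200, np.int64(66)), (280, np.int64(589)), (290, np.int64(960))]
 fold120 51.02218007266088 top z 0.10355354264000982
 orange 564 [0.46329616 0.2313898  0.10512287]
 ptr 2035 az 64.24389 ends (np.float64(0.47101012054377417), np.float64(0.0772404871867477)) (np.float64(0.4969203318588407), np.float64(0.1309432829320447)) z 0.09580588876639265
 green [0.42084964 0.23905316 0.0717397 ]
```

Emit:
tcp_steps --ticks '[[[0,-0.0015,0,0,0],[0,-0.003,0,0,0],[0,-0.003,0,0,0]]]'

```text
t: 6.2
tcp_pos: [0.4489, 0.2176, 0.1123]
tool_rot: [0.978, 0.207, 0.0, 0.002]
force: [3.9, -12.4, 1.6]
finger_gap: -0.002
gripper_force: 5.4
```

The force jumped to 12 N with the tool stalled, so the cover is at the stop. I'll press a bit more, hold, then back off and lift.

Emit:
tcp_steps --ticks '[[[0,-0.001,0,0,0],[0,-0.001,0,0,0],[0,-0.001,0,0,0]]]'

```text
t: 6.5
tcp_pos: [0.4489, 0.2178, 0.1123]
tool_rot: [0.978, 0.207, 0.0, 0.002]
force: [6.1, -14.8, 1.2]
finger_gap: 0.002
gripper_force: 6.6
```

Emit:
tcp_steps --ticks '[[[0,0.006,0,0,0],[0,0.014,0,0,0],[0,0.014,-0.03,0,0],[0,0.014,-0.08,0,0],[0,0.014,-0.1,0,0],[0,0.014,-0.1,0,0],[0,0.014,-0.1,0,0]]]'

```text
t: 7.2
tcp_pos: [0.4525, 0.2076, 0.2121]
tool_rot: [0.979, 0.206, -0.0, -0.0]
force: [0.5, -0.4, -0.2]
finger_gap: 0.001
gripper_force: 0.0
```

```bash
python3 - <<'E'
from d import *; from m import *
st=monitor.sense()
for n in("scene","side","wrist"):
    s=optics.snapshot(n); analyse(s,st,n,(.5003,.226),(.478,.088))
P=np.array([.478,.0877])
def fing(az,r,off):
    a=np.radians(az); return P+r*np.array([np.cos(a),np.sin(a)])+off*np.array([-np.sin(a),np.cos(a)])
print(fing(64,.036,.03)); delta((*fing(64,.036,.03),.212),(*fing(64,.036,.03),.110))
E
```

```text
scene collar 610 [0.49930392 0.22758041 0.06917363] 0.0826410925010394
 hub/high centroid [0.4965828  0.22875617 0.13562881] 226 0.42468467525546466
 finaz [(40, np.int64(15)), (50, np.int64(39)), (160, np.int64(38)), (170, np.int64(8)), (280, np.int64(19)), (290, np.int64(20))]
 fold120 50.08051269229614 top z 0.10281251815951842
 orange 28 [0.46110763 0.23308296 0.10355276]
 ptr 23 az 64.42741 ends (np.float64(0.4744380152686034), np.float64(0.08963333923689919)) (np.float64(0.49429249895663674), np.float64(0.13112377333664726)) z 0.09563500149911419
 green [0.4201204  0.24041863 0.07089485]
side collar 420 [0.50123706 0.22669586 0.06907199] 0.08330313698929853
 hub/high centroid [0.48388671 0.22439068 0.37671438] 1287 0.5188286145672757
 finaz [(40, np.int64(17)), (50, np.int64(24)), (160, np.int64(33)), (
[... 418 characters left out ...]
h centroid [0.50185482 0.22575963 0.10494042] 2225 0.10847817681101421
 finaz [(30, np.int64(16)), (40, np.int64(415)), (50, np.int64(204)), (160, np.int64(215)), (170, np.int64(241)), (280, np.int64(191)), (290, np.int64(375)), (300, np.int64(10))]
 fold120 49.97001816578605 top z 0.10396974116106669
 orange 200 [0.46314498 0.23208253 0.10616003]
 ptr 958 az 63.728523 ends (np.float64(0.4715497896320893), np.float64(0.07738153833525696)) (np.float64(0.4975938633549957), np.float64(0.1301438390574603)) z 0.09686199027923476
 green [0.42197348 0.23944304 0.07276617]
[0.46681754 0.13320772]
tcp [0.4521 0.2072 0.2108] F [-0.3 -0.3  0.9] t 7.35
[-0.0164  0.0737 -0.0012]
[-0.016   0.0738  0.1008]
```

The cover has turned about 60° (230° → 170°), so it is locked. On to the pointer.

Emit:
tcp_steps --ticks '[[[-0.016,0.04,0,0,0],[-0.016,0.074,0,0,0],[-0.016,0.074,0.03,0,0],[-0.016,0.074,0.07,0,0],[-0.016,0.074,0.09,0,0],[-0.016,0.074,0.101,0,0],[-0.016,0.074,0.101,0,0],[-0.016,0.074,0.101,0,0]]]'

```text
t: 8.15
tcp_pos: [0.4688, 0.1333, 0.1113]
tool_rot: [0.979, 0.206, -0.0, -0.0]
force: [-0.1, -0.6, 0.3]
finger_gap: 0.002
gripper_force: 0.0
```

```bash
python3 - <<'E'
from d import *
P=np.array([.478,.0877])
def fing(az,r,off):
    a=np.radians(az); return P+r*np.array([np.cos(a),np.sin(a)])+off*np.array([-np.sin(a),np.cos(a)])
delta(*[(*fing(az,.037,.0195),.110) for az in (64,56,48,40,32,24,16,8,0,-4,-8,-10)])
E
```

```text
tcp [0.4688 0.1333 0.1113] F [-0.1 -0.6  0.3] t 8.15
[0.0057 0.0066 0.0013]
[0.0109 0.0092 0.0013]
[0.0158 0.0125 0.0013]
[0.0201 0.0164 0.0013]
[0.0239 0.0208 0.0013]
[0.027  0.0258 0.0013]
[0.0293 0.0311 0.0013]
[0.0309 0.0367 0.0013]
[0.0318 0.0425 0.0013]
[0.0319 0.0454 0.0013]
[0.0318 0.0483 0.0013]
[0.0316 0.0498 0.0013]
```

Emit:
tcp_steps --ticks '[[[0.006,0.0065,0.001,0,0],[0.0085,0.008,0.001,0,0],[0.011,0.009,0.001,0,0],[0.0135,0.011,0.001,0,0],[0.016,0.0125,0.001,0,0],[0.018,0.0145,0.001,0,0],[0.02,0.0165,0.001,0,0],[0.022,0.0185,0.001,0,0],[0.024,0.021,0.001,0,0],[0.0255,0.0235,0.001,0,0],[0.027,0.026,0.001,0,0],[0.028,0.0285,0.001,0,0],[0.0295,0.031,0.001,0,0],[0.03,0.034,0.001,0,0],[0.031,0.0365,0.001,0,0],[0.031,0.0365,0.001,0,0]]]'

```text
t: 9.75
tcp_pos: [0.5118, 0.112, 0.1103]
tool_rot: [0.979, 0.206, -0.0, 0.0]
force: [-2.3, -0.8, 4.0]
finger_gap: 0.004
gripper_force: 2.1
```

```bash
python3 - <<'E'
from d import *; from m import *
delta()
st=monitor.sense()
for n in("scene","side","wrist"):
    s=optics.snapshot(n); analyse(s,st,n,(.5003,.226),(.478,.088))
cv2.imwrite("pics/w4.png",s["pixels"][:,:,::-1])
E
```

```text
tcp [0.5118 0.112  0.1103] F [-2.3 -0.8  4. ] t 9.75
scene collar 608 [0.49929265 0.22747288 0.06918126] 0.08246556423751183
 hub/high centroid [0.49955416 0.2272495  0.1030969 ] 206 0.10623243109316216
 finaz [(40, np.int64(14)), (50, np.int64(38)), (160, np.int64(38)), (170, np.int64(11)), (280, np.int64(17)), (290, np.int64(18))]
 fold120 49.79963552943223 top z 0.1027327024096899
 orange 35 [0.46257061 0.2329988  0.10346209]
 ptr 80 az 46.828106 ends (np.float64(0.47251298667198005), np.float64(0.08302271045643074)) (np.float64(0.5127966537764702), np.float64(0.1259626558617891)) z 0.09677421960869897
 green [0.42048893 0.24005029 0.07017936]
side collar 438 [0.5004779  0.22671732 0.06900705] 0.08286894141964213
 hub/high centroid [0.50072227 0.22772597 0.10365886] 195 0.10891680615373034
 finaz [(40, np.int64(13)), (50, np.int64(30)), (160, np.int64(31)), (170, np.int64(18)), (280, np.int64(16)), (290, np.int64(28))]
 fold120 50.6361060836597
[... 225 characters left out ...]
1106)) z 0.0972081322338687
 green [0.42091674 0.23986247 0.0713612 ]
wrist collar 8113 [0.50203536 0.2233295  0.06844408] 0.08368956924572632
 hub/high centroid [0.50216936 0.22326499 0.10377692] 5432 0.10723254198138939
 finaz [(30, np.int64(36)), (40, np.int64(36)), (160, np.int64(35)), (170, np.int64(670)), (180, np.int64(25)), (280, np.int64(511)), (290, np.int64(1002))]
 fold120 52.09209633691547 top z 0.10300285111026371
 orange 291 [0.47182492 0.22956248 0.10510626]
 ptr 719 az 20.392756 ends (np.float64(0.4693658126543463), np.float64(0.09176070889683292)) (np.float64(0.5243150605595769), np.float64(0.1121882415210145)) z 0.09716866312635394
 green [0.41747298 0.23875671 0.07157477]
```

View pics/w4.png

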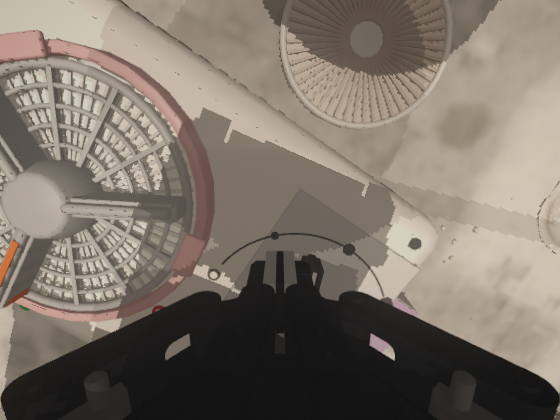

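The wrist view shows the dial dots at (275,236) and (349,249) and the pointer tip beside the fingers at about (317,270), short of the middle dot.

```bash
python3 - <<'E'
from d import *
st=monitor.sense(); s=optics.snapshot("wrist"); P=np.array([.478,.0877])
for u,v,z in((213,274,.073),(275,236,.073),(349,249,.073),(317,265,.098),(320,275,.098),(310,262,.098)):
    x=onplane(s,st,u,v,z); d=x[:2]-P; print(x.round(4),np.hypot(*d).round(4),np.degrees(np.arctan2(d[1],d[0])).round(1),depthpt(s,st,u,v).round(4))
E
```

```text
[0.4866 0.1414 0.073 ] 0.0544 80.9 [0.4871 0.1414 0.0739]
[0.5218 0.1182 0.073 ] 0.0534 34.8 [0.522  0.1182 0.0735]
[0.5314 0.0774 0.073 ] 0.0544 -10.9 [0.5317 0.0778 0.074 ]
[0.5246 0.0972 0.098 ] 0.0475 11.5 [0.5226 0.0955 0.0926]
[0.5205 0.0936 0.098 ] 0.0429 7.9 [0.5191 0.0925 0.0946]
[0.5246 0.1009 0.098 ] 0.0485 15.8 [0.5221 0.099  0.091 ]
```

Emit:
tcp_steps --ticks '[[[0.0005,0.003,0,0,0],[0.001,0.006,0,0,0],[0.001,0.009,0,0,0],[0.001,0.0115,0,0,0],[0.001,0.0115,0,0,0]]]'

```text
t: 10.45
tcp_pos: [0.518, 0.1018, 0.1104]
tool_rot: [0.979, 0.206, 0.001, 0.0]
force: [-1.7, 1.2, 1.8]
finger_gap: -0.0
gripper_force: 1.3
```

Emit:
tcp_steps --ticks '[[[0,-0.006,0,0,0],[0,-0.012,0,0,0],[0,-0.015,-0.03,0,0],[0,-0.015,-0.07,0,0],[0,-0.015,-0.1,0,0],[0,-0.015,-0.1,0,0],[0,-0.015,-0.1,0,0]]]'

```text
t: 11.15
tcp_pos: [0.5116, 0.1162, 0.2109]
tool_rot: [0.979, 0.206, 0.001, 0.0]
force: [-0.7, -1.3, -0.9]
finger_gap: 0.002
gripper_force: 0.0
```

```bash
python3 - <<'E'
from d import *; from m import *
delta()
st=monitor.sense()
for n in("scene","side","wrist"):
    s=optics.snapshot(n); analyse(s,st,n,(.5003,.226),(.478,.088))
cv2.imwrite("pics/w5.png",s["pixels"][:,:,::-1])
E
```

```text
tcp [0.5116 0.1162 0.2109] F [-0.7 -1.3 -0.9] t 11.15
scene collar 615 [0.49929803 0.22743863 0.06921265] 0.08248930057239745
 hub/high centroid [0.49934546 0.22809485 0.10299845] 201 0.10659335411237847
 finaz [(40, np.int64(15)), (50, np.int64(46)), (160, np.int64(43)), (170, np.int64(6)), (280, np.int64(15)), (290, np.int64(18))]
 fold120 50.31032333149077 top z 0.10261768539759375
 orange 31 [0.46096173 0.2336116  0.10372673]
 ptr 57 az -1.7915806 ends (np.float64(0.4646769208682651), np.float64(0.09081322364185694)) (np.float64(0.5195140264971367), np.float64(0.08909796427484926)) z 0.09548146149661962
 green [0.42064955 0.24020635 0.07033462]
side collar 442 [0.50052753 0.22674576 0.06889202] 0.08301025885275332
 hub/high centroid [0.49992572 0.22744016 0.10353251] 188 0.10743673642433149
 finaz [(40,
[... 413 characters left out ...]
2533 0.23969637 0.07166509]
wrist collar 4703 [0.50362591 0.22434711 0.06891471] 0.08531540998864062
 hub/high centroid [0.5033231  0.22459007 0.10512422] 2157 0.10876237769770838
 finaz [(30, np.int64(67)), (40, np.int64(517)), (50, np.int64(65)), (160, np.int64(112)), (170, np.int64(290)), (180, np.int64(6)), (280, np.int64(124)), (290, np.int64(443)), (300, np.int64(26))]
 fold120 49.66466321423406 top z 0.10396059718057989
 orange 175 [0.46525282 0.23146932 0.106547  ]
 ptr 518 az -4.832037 ends (np.float64(0.4847137945350108), np.float64(0.08884161179387506)) (np.float64(0.5256087921415002), np.float64(0.08538453403335745)) z 0.09783597425724223
 green [0.42194711 0.23909288 0.0728366 ]
```

View pics/w5.png

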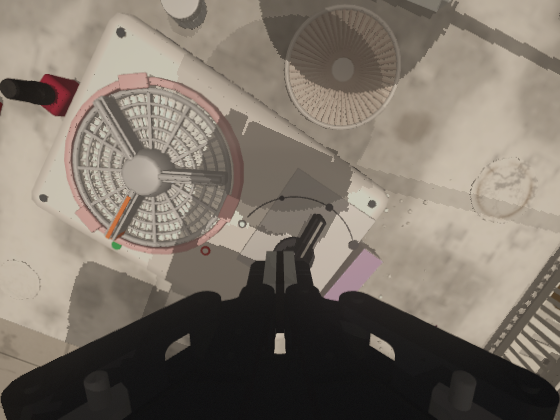

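The wrist view shows the pointer from (290,245) to (318,220), nearly at the middle dot (329,207), and about 5° short. I'll nudge it about 3 mm more.

Emit:
tcp_steps --ticks '[[[0,0,0.04,0,0],[0,0,0.08,0,0],[0,0,0.1,0,0],[0,0,0.1,0,0],[0,0.005,0.1,0,0],[0,0.01,0.1,0,0],[0,0.014,0.1,0,0],[0,0.0165,0.1,0,0],[0,0.018,0.1,0,0],[0,0.0185,0.1,0,0],[0,0.0185,0.1,0,0]]]'

```text
t: 12.4
tcp_pos: [0.5188, 0.099, 0.1107]
tool_rot: [0.979, 0.206, 0.0, 0.0]
force: [-0.8, 1.3, 2.1]
finger_gap: -0.001
gripper_force: 0.8
```

Emit:
tcp_steps --ticks '[[[0,-0.006,0,0,0],[0,-0.012,0,0,0],[0,-0.018,-0.03,0,0],[-0.02,-0.018,-0.07,0,0],[-0.05,-0.018,-0.1,0,0],[-0.1,-0.018,-0.1,0,0],[-0.1,-0.018,-0.1,0,0],[-0.1,-0.018,-0.1,0,0]]]'

```text
t: 13.2
tcp_pos: [0.4183, 0.0753, 0.2104]
tool_rot: [0.979, 0.206, -0.0, -0.0]
force: [1.3, 0.2, 0.5]
finger_gap: 0.0
gripper_force: 0.0
```

```bash
python3 - <<'E'
from d import *; from m import *
delta()
st=monitor.sense()
for n in("scene","side","wrist"):
    s=optics.snapshot(n); analyse(s,st,n,(.5003,.226),(.478,.088)); cv2.imwrite(f"pics/{n}6.png",s["pixels"][:,:,::-1])
E
```

```text
tcp [0.4183 0.0753 0.2104] F [1.3 0.2 0.5] t 13.2
scene collar 603 [0.49932772 0.22753595 0.06914863] 0.08241432055604025
 hub/high centroid [0.49930386 0.22834748 0.1029852 ] 202 0.1056728638408867
 finaz [(40, np.int64(16)), (50, np.int64(37)), (160, np.int64(41)), (170, np.int64(8)), (280, np.int64(17)), (290, np.int64(18))]
 fold120 50.27720838824044 top z 0.1028294586559364
 orange 33 [0.46151113 0.23313343 0.10338266]
 ptr 44 az -3.633491 ends (np.float64(0.46949952932107075), np.float64(0.0909707154302809)) (np.float64(0.5181325488034058), np.float64(0.08788244405528976)) z 0.09550296576398709
 green [0.42059666 0.24026128 0.07044041]
side collar 438 [0.50115851 0.22679518 0.06920289] 0.08317473428203259
 hub/high centroid [0.50039697 0.22719657 0.10366737] 189 0.1090166443992282
 finaz [(40, np.int64(15)),
[... 339 characters left out ...]
4(0.08671031078083004)) z 0.09580552380039387
 green [0.42010587 0.2390821  0.07101678]
wrist collar 3515 [0.49829958 0.22399488 0.06902313] 0.08353334054556183
 hub/high centroid [0.49747908 0.22220708 0.1036943 ] 2426 0.10691317503762435
 finaz [(160, np.int64(33)), (170, np.int64(543)), (180, np.int64(16)), (270, np.int64(40)), (280, np.int64(534)), (290, np.int64(95))]
 fold120 49.776799823437635 top z 0.10346988295666096
 orange 258 [0.45996982 0.23136454 0.1050056 ]
 ptr 889 az -5.624726 ends (np.float64(0.46252050544366136), np.float64(0.08808139845431527)) (np.float64(0.5205647735012617), np.float64(0.08236481736388962)) z 0.09575552097527884
 green [0.41808378 0.23883514 0.07168043]
```

View pics/wrist6.png

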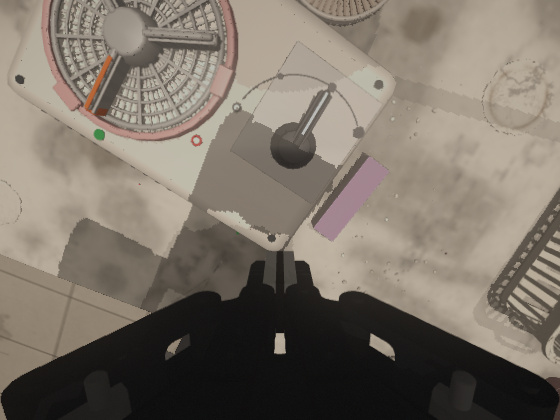

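The view shows the pointer's white line from about (300,138) to (329,92), close to the middle dot (332,87). I'll compute its angle against the dial marks in this same view.

```bash
python3 - <<'E'
from d import *
st=monitor.sense(); s=optics.snapshot("wrist")
# dial marks on plate: circle through the 4 marks gives the axis
hsv=cv2.cvtColor(s["pixels"],cv2.COLOR_RGB2HSV); g=cv2.cvtColor(s["pixels"],cv2.COLOR_RGB2GRAY)
def dot(u,v,r=6):
    w=g[v-r:v+r+1,u-r:u+r+1].astype(float); k=np.clip(w.max()*.6-w,0,None); y,x=np.mgrid[-r:r+1,-r:r+1]
    return u+(k*x).sum()/k.sum(),v+(k*y).sum()/k.sum()
M=np.array([onplane(s,st,*dot(u,v,4),.073)[:2] for u,v in((237,107),(281,76),(358,132))])
A=np.c_[2*M,np.ones(3)]; c=np.linalg.solve(A,(M**2).sum(1)); P=c[:2]; print("axis",P,"r",np.sqrt(c[2]+P@P))
az=lambda x:np.degrees(np.arctan2(x[1]-P[1],x[0]-P[0]))
print("marks",[az(m) for m in M])
w=g[80:160,280:345]; m=np.zeros_like(g); 
C=[]
for v in range(85,150):
    for u in range(285,340):
        p=depthpt(s,st,u,v)
        if .094<p[2]<.101: C.append((p[0],p[1],g[v,u],u,v))
C=np.array(C); b=C[C[:,2]>100]; print(len(C),len(b))
for Q in(C,b):
    vx,vy,x0,y0=cv2.fitLine(Q[:,:2].astype(np.float32),cv2.DIST_HUBER,0,.01,.01).ravel(); print("line az",np.degrees(np.arctan(vy/vx)),x0,y0,Q[:,3:].min(0),Q[:,3:].max(0))
q=[onplane(s,st,u,v,.098) for u,v in((303,135),(328,93))]; d=q[1]-q[0]; print(np.degrees(np.arctan2(d[1],d[0])))
cv2.imwrite("pics/c6.png",cv2.resize(s["pixels"][60:180,220:380,::-1],None,fx=5,fy=5,interpolation=cv2.INTER_CUBIC))
E
```

```text
axis [nan nan] r nan
marks [np.float64(nan), np.float64(nan), np.float64(nan)]
1054 513
line az -8.80483 0.4969371 0.08497044 [285.  90.] [331. 149.]
line az -11.98281 0.5039866 0.08411099 [286.  90.] [331. 145.]
-6.9139700628089695<stdin>:7: RuntimeWarning: invalid value encountered in scalar divide
```

View pics/c6.png

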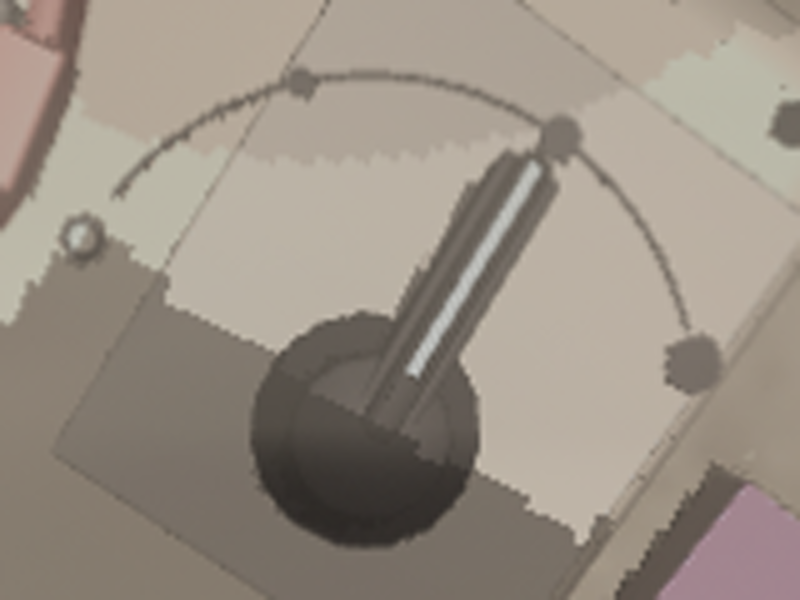

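The crop shows the white line from (415,372) to (535,168) and the marks at (83,238), (302,82), (561,138) and (693,364). Computing with those.

```bash
python3 - <<'E'
from d import *
st=monitor.sense(); s=optics.snapshot("wrist"); f=lambda x,y,z:onplane(s,st,220+(x+.5)/5-.5,60+(y+.5)/5-.5,z)[:2]
M=np.array([f(x,y,.073) for x,y in((83,238),(302,82),(561,138),(693,364))])
c=np.linalg.lstsq(np.c_[2*M,np.ones(4)],(M**2).sum(1),rcond=None)[0]; P=c[:2]; print("axis",P,"r",np.sqrt(c[2]+P@P))
az=lambda x:np.degrees(np.arctan2(x[1]-P[1],x[0]-P[0]))
print("marks",[az(m).round(1) for m in M])
a,b=f(415,372,.098),f(535,168,.098); print("line",np.degrees(np.arctan2(*(b-a)[::-1])),"ends",az(a),az(b))
d=optics.snapshot("scene"); st0=__import__("pickle").load(open("d0.pkl","rb"))["scene"]
x=cv2.absdiff(d["pixels"],st0["pixels"]).sum(2)
for n,(u,v) in dict(bottle=(213,272),jar=(210,222),filt=(262,188),buffer=(353,211)).items(): print(n,x[v-10:v+10,u-8:u+8].mean())
E
```

```text
axis [0.47696992 0.08698891] r 0.05495552362672962
marks [np.float64(80.0), np.float64(34.8), np.float64(-10.0), np.float64(-54.6)]
line -6.633085594794402 ends -9.099791262615156 -7.27298831703166
bottle 10.41875
jar 18.5
filt 13.45
buffer 68.3
```

The pointer is within about 3° of the middle mark (tolerance 8°), the cover is at its stop, and the tool is clear. The change seen at the buffer should be the arm's shadow, since nothing went near it low down.

Emit:
tcp_steps --ticks '[[[0,0,0,0,0],[0,0,0,0,0],[0,0,0,0,0]]]'

```text
t: 13.8
tcp_pos: [0.42, 0.0751, 0.2102]
tool_rot: [0.979, 0.206, -0.0, -0.0]
force: [-0.8, 0.6, 0.2]
finger_gap: -0.001
gripper_force: 0.0
```

```bash
python3 -c "
from station import manip, optics, monitor
print(manip.sign_off())"
```

```text
the job is handed in; nothing more can be done
None
```

I handed the job in at about 14 s: the cover is pushed to its locked stop and the speed pointer then pushed to within about 3° of the middle mark, both only pushed with shut fingers; the tool never came low near the bystanders, but I did not re-measure their positions, and sign-off returned no verdict.

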